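Put the piled lids back on the spice jars

ROBOT

A 7-joint arm with a two-finger parallel gripper is mounted at the origin on the work surface. World frame = base frame: x ahead of the robot, y to its left, z up, the work surface at z = 0. Lengths are in m, angles in rad, forces in N, time in s.
With the tool pointing down it reaches from about 0.35 to 0.9 m from the base axis. Payload 7.2 kg.
Tool frame: the origin (TCP) lies at the very end of the fingers, on their centre line; the grasp point (between the pads) lies 19 mm behind it; z points along the fingers, y is the direction in which the jaws open and shut (so a half turn about z gives the same grasp; the last joint's range is limited). The gripper opens to 88 mm and grips with 3 to 60 N. Pads are 20 mm wide; open, the fingers measure 115 mm over their backs; the gripper's body (75 mm by 178 mm) begins 61 mm behind the grasp point.
Start: joints at [1.233, 0.411, -0.013, 1.596, 0.006, 1.134, -0.082], TCP at [0.167, -0.602, 0.223] pointing down, gripper open.
Joint ranges: [-2.95, 2.95], [-0.29, 1.99], [-1.47, 1.44], [0.14, 2.54], [-1.03, 4.17], [0.13, 1.85], [-2.86, 2.86]. Speed limits (rad/s): [2.39, 2.39, 3.01, 3.01, 3.14, 3.14, 3.14].

INTERFACE

Orientations are given as a unit quaternion [x, y, z, w].
In Python, from bench import env gives the robot as it stands.
- The arm moves only by the tool servo_tool, never from a script. Its argument "rows" is a list of rows, each a list of 2 entries, a list of its own where there are three numbers: the shift along the tool's x, y, z in mm, then the turn about the tool's z in degrees. A call has 1 to 8 rows; each row is the pose to reach, as a shift and turn from the pose measured when the call began, along the tool's axes at that moment; what a row does not reach only later rows make up. A row lasts 1/8 s, in which the tool goes at most 62.5 mm and 10.7 degrees, less where a joint would pass 70% of its speed; a pose out of reach is approached as far as the arm can. A call with a gripper value outside its range is refused whole. "hand" is the finger opening in mm, from 0 to 87.8, set as the call begins (left out, the last holds). The fingers move at their own pace and stop on an object; "squeeze" is the grip in N (left out, the last holds). Time passes only in rows, so rows that repeat a pose let the fingers close. It gives the time, the measured TCP pose, the force and the opening at its end, in the units of the state.
- env.read_state(): the state, without advancing time (a new reading comes with each control period).
- env.capture(name): name is "side" or "top"; returns (picture, depth): 480x640x3 uint8, red, green, blue; 480x640 float32, m along the optical axis (not along the pixel's ray), 0 where there is no reading.
- env.camera_info(name): a dict with "vfov" (degrees; the focal length in pixels is half the picture's height over the tangent of half this angle, whatever the lens; pixels are square), "cx", "cy" (the principal point, pixels), "R" (3x3) and "t" (3): a world point X has camera coordinates R X + t. Camera axes: x right, y down, z forward; pixel columns grow to the right and rows downward; lengths in m; the calibration is good to about 2 mm. A picture is of the moment at which its call begins. camera_info takes no time and is no camera call.
- env.job_done(): hands the job in, once; it reports no verdict.
The state is a dict: "t": time; "joint_pos": joint angles; "joint_velocities": joint speeds; "joint_torque": joint torques, N m; "eef_pos": TCP position; "tool_rot": TCP orientation; "contact_force": force on the tool from outside, world axes, zero at the start; "torque": the same for the moment, N m; "grip_width": opening from 0.0 (shut) to 1.0 (fully open).
Only numpy, scipy, OpenCV 4.12 (cv2) and the standard library are available. Lean on these libraries where they do the work, as an engineer would, in place of code of your own. Each camera call takes 0.05 s, during which the arm holds its last target.

TASK

The wooden lids of the four open jars on the turntable have been washed and left in a pile on the ledge. Take the pile apart and close each jar with the lid that fits it: the widest lid on the squat glass jar, the next on the steel canister, the next on the clay pot and the narrowest on the small salt pot, each lid sitting down flat over the neck. Do not knock any jar over, keep the jars standing on the turntable, and leave the salt shaker and the spice tub standing where they are.

Things in the scene. Friction and masses are not known exactly. Their poses are not given: they have to be found in the camera images.
- lid_widest_mid (a point): Centre (half-way up) of the widest turned wooden lid, the bottom one of the pile at the start: a plain round cap without a knob, 68 mm across and 26 mm high, flat top 6 mm thick, below it a hollow skirt 20 mm deep (wall 3.5 mm, bore 61 mm), open underneath. z points out of its flat top. It belongs on the glass jar.
- lid_wide_mid (a point): Centre (half-way up) of the second widest turned wooden lid, the second from below at the start: a plain round cap without a knob, 58 mm across and 26 mm high, flat top 6 mm thick, below it a hollow skirt 20 mm deep (wall 3.5 mm, bore 51 mm), open underneath. z points out of its flat top. It belongs on the steel canister.
- lid_narrow_mid (a point): Centre (half-way up) of the second narrowest turned wooden lid, the third from below at the start: a plain round cap without a knob, 48 mm across and 26 mm high, flat top 6 mm thick, below it a hollow skirt 20 mm deep (wall 3.5 mm, bore 41 mm), open underneath. z points out of its flat top. It belongs on the clay pot.
- lid_narrowest_mid (a point): Centre (half-way up) of the narrowest turned wooden lid, the top one at the start: a plain round cap without a knob, 38 mm across and 26 mm high, flat top 6 mm thick, below it a hollow skirt 20 mm deep (wall 3.5 mm, bore 31 mm), open underneath. z points out of its flat top. It belongs on the salt pot.
- glass_jar: Squat clear glass jar, 90 mm across and 80 mm high, loose, open, on the turntable. Origin: centre of its underside; z up its axis. Neck: the uppermost 22 mm, 52 mm across, bevelled to 45 mm over the last 6 mm. The 68 mm lid drops loosely over it until its top rests on the lip: lid centre then 73 mm above this origin, skirt 2 mm clear of the shoulder.
- steel_canister: Plain stainless steel canister, the tallest of the four, straight-sided, 74 mm across and 110 mm high, loose, open, on the turntable. Origin: centre of its underside; z up its axis. Neck: the uppermost 22 mm, 42 mm across, bevelled to 35 mm over the last 6 mm. The 58 mm lid drops loosely over it until its top rests on the lip: lid centre then 103 mm above this origin, skirt 2 mm clear of the shoulder.
- clay_pot: Round-bellied terracotta pot, 80 mm across and 88 mm high, loose, open, on the turntable. Origin: centre of its underside; z up its axis. Neck: the uppermost 22 mm, 33 mm across, bevelled to 26 mm over the last 6 mm. The 48 mm lid drops loosely over it until its top rests on the lip: lid centre then 81 mm above this origin, skirt 2 mm clear of the shoulder.
- salt_pot: Small white glazed salt pot, the lowest of the four, 62 mm across and 65 mm high, loose, open, on the turntable. Origin: centre of its underside; z up its axis. Neck: the uppermost 22 mm, 23 mm across, bevelled to 16 mm over the last 6 mm. The 38 mm lid drops loosely over it until its top rests on the lip: lid centre then 58 mm above this origin, skirt 2 mm clear of the shoulder.
- salt_shaker: Blue salt shaker with steel cap, 38 mm across, 62 mm high, loose, at the middle of the turntable among the jars; leave alone. Origin: centre of its underside. The turntable is white plastic, 334 mm across, its top 22 mm above the ledge with an 8 mm raised edge; it turns stiffly about its middle, carrying the jars, if pushed sideways.
- spice_tub: Closed red plastic spice tub, 74 mm across and 65 mm high, loose, standing on the ledge beyond the pile; to be left alone. Origin: centre of its underside.
There are look-alikes about, which are no part of the job. Leave any yellow look-alike of the part that bears lid_wide_mid alone.

How it is judged:
By the outcome, as a careful person would: the job done as asked, in the order asked, and still so for the second after the job is handed in, with the robot touching nothing.
It also fails if it takes over 120 s, if anything falls off the work surface, if the arm or the gripper's body presses on something with over 40 N, if the wrist force passes 120 N, or if a joint passes its speed limit or range.

## Working session

There is one attempt and no reset: what is moved stays moved. The work goes in short steps, Python scripts to look and compute and a tool call to move; the robot and the scene stay as the last step left them, time stands still between calls to the robot, and variables do not carry over. Pictures are saved under pics/ and viewed, and the job is handed in when it is done.

Besides the shell and the picture viewer there is one more tool, called after "Emit:" as name(argument=value, ...) on one line, values as JSON. servo_tool: Moves the arm, as the interface text tells. Its arguments: {"type":"object","properties":{"rows":{"type":"array"},"hand":{"type":"number"},"squeeze":{"type":"number"}},"required":["rows"]}

```bash
ls; mkdir -p pics; cat > h.py <<'E'
from bench import env
import numpy as np, cv2
def cam(n):
    c=env.camera_info(n); f=240/np.tan(np.radians(c['vfov'])/2)
    return f,c['cx'],c['cy'],np.array(c['R']),np.array(c['t'])
def w(n,u,v,d):
    f,cx,cy,R,t=cam(n); return R.T@(np.array([(u-cx)/f*d,(v-cy)/f*d,d])-t)
def proj(n,X):
    f,cx,cy,R,t=cam(n); p=R@np.array(X)+t; return f*p[0]/p[2]+cx,f*p[1]/p[2]+cy,p[2]
def onz(n,u,v,z):
    f,cx,cy,R,t=cam(n); o=-R.T@t; d=R.T@np.array([(u-cx)/f,(v-cy)/f,1]); return o+d*(z-o[2])/d[2]
def snap(n,name):
    p,d=env.capture(n); cv2.imwrite(f'pics/{name}.png',p[:,:,::-1]); np.save(f'pics/{name}.npy',d); return p,d
E
python3 - <<'E'
from h import *
for n in('side','top'):
    snap(n,n+'0'); c=env.camera_info(n); print(n,c, -np.array(c['R']).T@np.array(c['t']))
print(env.read_state())
E
```

```text
pics
side {'vfov': 46.45585643340105, 'cx': 320.1928847181249, 'cy': 235.32213394158015, 'R': array([[ 0.85830808, -0.51310911,  0.00512644],
       [-0.25561156, -0.43619666, -0.86278341],
       [ 0.44493816,  0.73922359, -0.50554774]]), 't': array([-0.54514539,  0.21272143,  0.68222876])} [ 0.21872714 -0.69125028  0.53122638]
top {'vfov': 49.2591137742078, 'cx': 317.63622536969524, 'cy': 247.03600145967448, 'R': array([[ 0.02764341, -0.99924121, -0.02743812],
       [-0.99542867, -0.02500688, -0.092176  ],
       [ 0.09141991,  0.02986075, -0.99536462]]), 't': array([-0.01860616,  0.60295038,  0.93789084])} [ 0.51496654 -0.03152025  0.9886104 ]
{'t': 0.1, 'joint_pos': array([ 1.23279564,  0.41182361, -0.01273251,  1.5969385 ,  0.00560789,
        1.13430674, -0.08217018]), 'joint_velocities': array([ 1.08713102e-04, -3.74619982e-03, -7.92380386e-04, -3.43097477e-04,
        3.17536985e-05,  1.44221995e-03,  1.85248677e-04]), 'joint_torque': array([ 1.92589767e-03, -5.89103794e+01,  6.43219315e-01, -2.91710865e+01,
       -5.38523658e-02,  1.45404917e-02,  6.33268269e-05]), 'eef_pos': array([ 0.16643963, -0.60196389,  0.22189971]), 'tool_rot': array([ 9.90909368e-01,  1.34529199e-01, -1.46447845e-04, -7.05200362e-04]), 'contact_force': array([-0.49757781,  0.60737721, -0.01787939]), 'torque': array([-0.01050884, -0.02454223,  0.03578768]), 'grip_width': 1.0000989331015286}
```

View pics/top0.png

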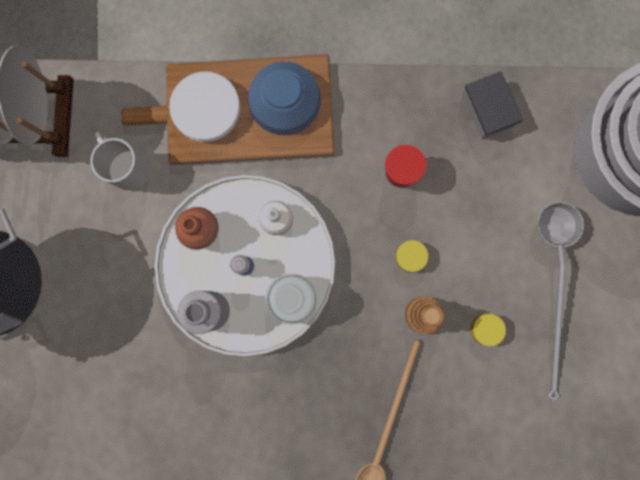

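View pics/side0.png

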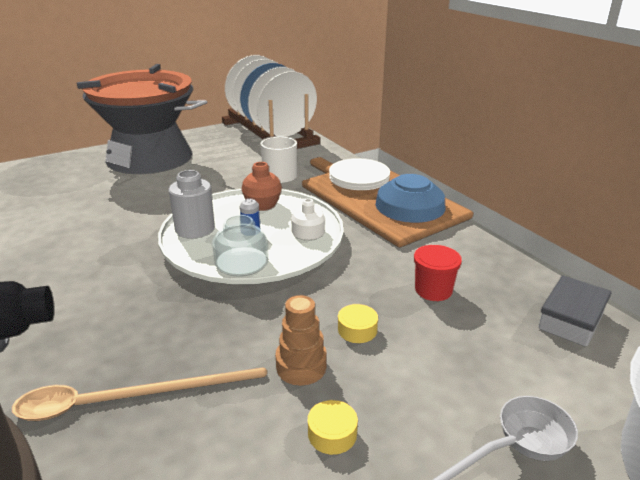

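The top view shows the pile at about (425,315) and yellow decoys at (412,256) and (489,330). The clay neck is at (190,224), the salt pot at (273,213), the canister at (198,312), the glass jar at (291,299), and the red tub at (405,165). I'll enlarge these.

```bash
python3 - <<'E'
from h import *
p=cv2.imread('pics/top0.png'); s=cv2.imread('pics/side0.png')
def crop(im,x,y,wd,h,k,name):
    cv2.imwrite(f'pics/{name}.png',cv2.resize(im[y:y+h,x:x+wd],None,fx=k,fy=k,interpolation=cv2.INTER_CUBIC))
crop(p,150,170,195,190,4,'tjar'); crop(p,380,270,80,80,7,'tpile')
crop(s,150,150,200,140,4,'sjar'); crop(s,255,280,100,120,5,'spile')
d=np.load('pics/top0.npy')
for nm,u,v in [('pile',431,316),('rim',421,318),('y1',412,256),('y2',489,330),('tub',405,165),('table',350,400),('ttable',245,320),('clay',190,224),('salt',273,213),('can',198,312),('glass',291,299),('shk',240,265)]:
    print(nm,d[v,u],w('top',u,v,d[v,u]).round(4))
E
```

```text
pile 0.8719123 [ 0.4856 -0.197   0.105 ]
rim 0.8736584 [ 0.4817 -0.1808  0.1034]
y1 0.96109235 [ 0.5912 -0.1763  0.0257]
y2 0.94529194 [ 0.4608 -0.3162  0.0254]
tub 0.94002825 [ 0.7519 -0.1565  0.0622]
table 0.96538264 [ 3.241e-01 -6.940e-02  1.000e-04]
ttable 0.96226645 [0.4657 0.1273 0.0221]
clay 0.9776552 [0.6406 0.2369 0.026 ]
salt 0.9759833 [0.6651 0.0824 0.0253]
can 0.9608713 [0.478  0.2136 0.0272]
glass 0.95590484 [0.5066 0.0433 0.0297]
shk 0.9116442 [0.5634 0.13   0.082 ]
```

View pics/tjar.png

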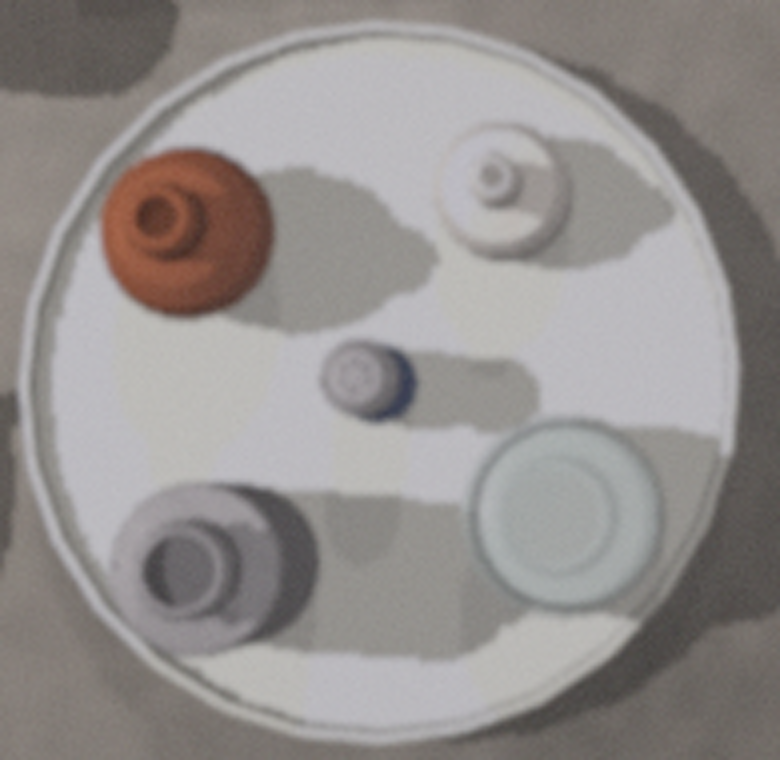

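View pics/tpile.png

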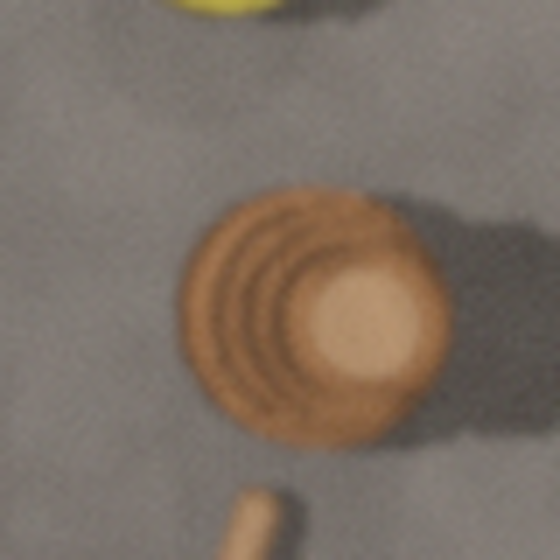

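View pics/sjar.png

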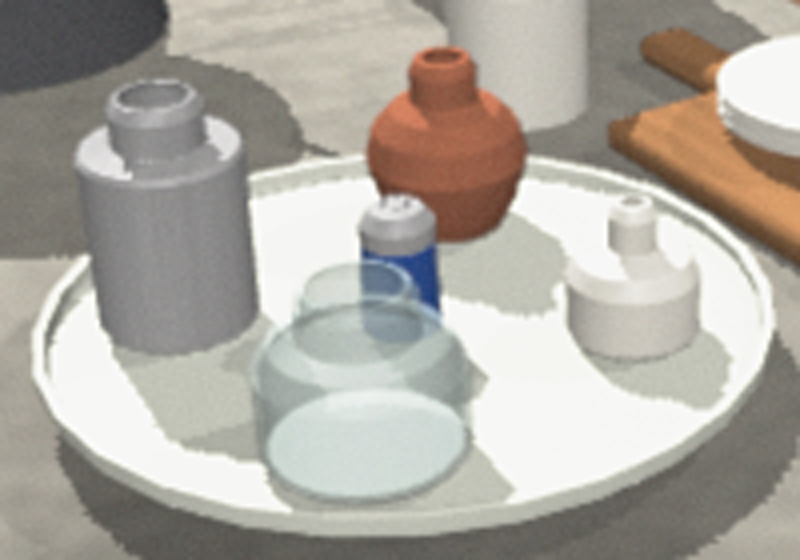

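View pics/spile.png

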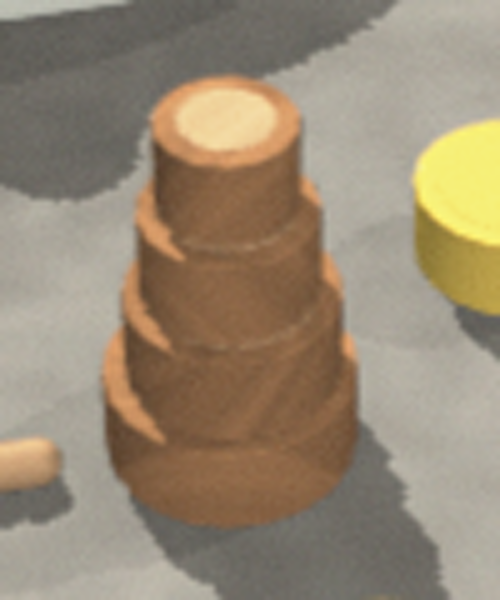

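```bash
cat >> h.py <<'E'
def tri(ut,us):
    A=[];b=[]
    for n,(u,v) in (('top',ut),('side',us)):
        f,cx,cy,R,t=cam(n); o=-R.T@t; d=R.T@np.array([(u-cx)/f,(v-cy)/f,1]); d/=np.linalg.norm(d)
        P=np.eye(3)-np.outer(d,d); A.append(P); b.append(P@o)
    X=np.linalg.lstsq(np.vstack(A),np.hstack(b),rcond=None)[0]
    return X
def cp(o,k,c): return tuple(o[i]+(c[i]+.5)/k-.5 for i in (0,1))
E
python3 - <<'E'
from h import *
J={'clay':((157,216),(443,58),.110),'salt':((495,180),(633,203),.087),'can':((186,568),(155,98),.132),'glass':((557,516),(357,285),.102)}
for n,(a,b,z) in J.items():
    a=cp((150,170),4,a);b=cp((150,150),4,b)
    print(n,tri(a,b).round(4),'top',onz('top',*a,z)[:2].round(4),'side',onz('side',*b,z)[:2].round(4))
a=cp((380,270),7,(367,322));b=cp((255,280),5,(227,121))
print('pile',tri(a,b).round(4),onz('top',*a,.104).round(4),onz('side',*b,.104).round(4))
# depth-based fits from top depth: bands of each layer in pile
d=np.load('pics/top0.npy')
vv,uu=np.mgrid[280:350,390:460]
P=np.array([w('top',u,v,d[v,u]) for u,v in zip(uu.ravel(),vv.ravel()) if d[v,u]>0])
for z in(.026,.052,.078,.104):
    m=abs(P[:,2]-z)<.005; Q=P[m]; (x,y),r=cv2.minEnclosingCircle(Q[:,:2].astype(np.float32)); print(z,m.sum(),round(x,4),round(y,4),round(r,4), Q[:,2].mean())
ys,xs=np.mgrid[170:360,150:345]
P=np.array([w('top',u,v,d[v,u]) for u,v in zip(xs.ravel(),ys.ravel()) if d[v,u]>0])
for nm,c,z0,z1 in(('clay',(.63,.22),.098,.113),('salt',(.645,.08),.078,.09),('can',(.49,.2),.122,.136),('glass',(.5,.05),.085,.106),('canbody',(.49,.2),.102,.114)):
    m=(np.hypot(*(P[:,:2]-c).T)<.05)&(P[:,2]>z0)&(P[:,2]<z1);Q=P[m]
    if len(Q)>3:
        (x,y),r=cv2.minEnclosingCircle(Q[:,:2].astype(np.float32)); print(nm,m.sum(),round(x,4),round(y,4),round(r,4),Q[:,2].max().round(4))
E
```

```text
clay [0.6305 0.216  0.1081] top [0.6302 0.2155] side [0.6287 0.212 ]
salt [0.6531 0.0741 0.0868] top [0.6526 0.0743] side [0.6534 0.0736]
can [0.4821 0.1906 0.1306] top [0.4826 0.19  ] side [0.4807 0.1878]
glass [0.5082 0.0411 0.1018] top [0.5077 0.0412] side [0.5085 0.0405]
pile [ 0.4862 -0.1989  0.1038] [ 0.4863 -0.1989  0.104 ] [ 0.4861 -0.1991  0.104 ]Traceback (most recent call last):
  File "<stdin>", line 11, in <module>
  File "h.py", line 7, in w
    f,cx,cy,R,t=cam(n); return R.T@(np.array([(u-cx)/f*d,(v-cy)/f*d,d])-t)
                ~~~^^^
  File "h.py", line 4, in cam
    c=env.camera_info(n); f=240/np.tan(np.radians(c['vfov'])/2)
ValueError: time passes only in moves, steps and waits
```

```bash
sed -i 's/^def cam(n):/import functools\n@functools.lru_cache\ndef cam(n):/' h.py
python3 - <<'E'
from h import *
d=np.load('pics/top0.npy')
def cloud(u0,u1,v0,v1):
    vv,uu=np.mgrid[v0:v1,u0:u1]
    return np.array([w('top',u,v,d[v,u]) for u,v in zip(uu.ravel(),vv.ravel()) if d[v,u]>0])
P=cloud(390,460,280,350)
for z in(.026,.052,.078,.104):
    m=abs(P[:,2]-z)<.005; Q=P[m]; (x,y),r=cv2.minEnclosingCircle(Q[:,:2].astype(np.float32)); print(z,m.sum(),round(x,4),round(y,4),round(r,4), Q[:,2].mean())
P=cloud(150,345,170,360)
for nm,c,z0,z1 in(('clay',(.63,.215),.098,.113),('salt',(.65,.075),.078,.09),('can',(.48,.19),.122,.136),('glass',(.507,.041),.085,.106),('canbody',(.48,.19),.102,.114)):
    m=(np.hypot(*(P[:,:2]-c).T)<.05)&(P[:,2]>z0)&(P[:,2]<z1);Q=P[m]
    if len(Q)>3:
        (x,y),r=cv2.minEnclosingCircle(Q[:,:2].astype(np.float32)); print(nm,m.sum(),round(x,4),round(y,4),round(r,4),Q[:,2].max().round(4))
E
cat >> h.py <<'E'
from scipy.spatial.transform import Rotation as Ro
def plan(X,jaw=None):
    "shift in tool axes (mm) to world X, turn deg so that jaw axis lies at world angle jaw deg"
    s=env.read_state(); R=Ro.from_quat(s['tool_rot']).as_matrix()
    y=R[:,1]; a=np.degrees(np.arctan2(y[1],y[0]))
    t=None
    if jaw is not None: t=-((jaw-a+90)%180-90)
    print('t',round(s['t'],2),'tcp',s['eef_pos'].round(4),'jaw',round(a,1),'zax',R[:,2].round(3),'F',s['contact_force'].round(1),'w',round(s['grip_width']*87.8,1),'j7',s['joint_pos'].round(2))
    print('shift',(R.T@(np.array(X)-s['eef_pos'])*1000).round(1),'turn',t)
E
python3 -c "
from h import *
plan([.486,-.199,.13],-90); plan([.486,-.199,.081],-90)"
```

```text
0.026 233 0.4836 -0.2002 0.034 0.02556041815938999
0.052 198 0.4841 -0.2013 0.0291 0.05164845730447858
0.078 172 0.4845 -0.1999 0.0241 0.07744607734768322
0.104 407 0.4851 -0.1981 0.019 0.10354893659801322
clay 201 0.6289 0.2153 0.0164 0.1122
salt 97 0.6534 0.0759 0.0114 0.0887
can 231 0.481 0.1928 0.0213 0.1337
glass 305 0.507 0.0425 0.0259 0.1051
canbody 964 0.4805 0.1933 0.0371 0.1139
t 0.1 tcp [ 0.1664 -0.602   0.2219] jaw -74.5 zax [-0.     0.001 -1.   ] F [-0.5  0.6 -0. ] w 87.8 j7 [ 1.23  0.41 -0.01  1.6   0.01  1.13 -0.08]
shift [ 415.4 -303.    92.3] turn 15.462793216268139
t 0.1 tcp [ 0.1664 -0.602   0.2219] jaw -74.5 zax [-0.     0.001 -1.   ] F [-0.5  0.6 -0. ] w 87.8 j7 [ 1.23  0.41 -0.01  1.6   0.01  1.13 -0.08]
shift [ 415.4 -303.   141.3] turn 15.462793216268139
```

Emit:
servo_tool(rows=[[[55, -40, 10], 2], [[110, -80, 19], 4], [[165, -120, 28], 6], [[220, -160, 37], 8], [[275, -200, 46], 10], [[330, -240, 55], 12], [[375, -273, 62], 14], [[415, -303, 70], 15.5]], hand=60)

```text
t: 1.1
eef_pos: [0.475, -0.2124, 0.1548]
tool_rot: [1.0, -0.001, -0.0, -0.001]
contact_force: [0.4, -0.9, 0.1]
grip_width: 0.681
```

```bash
python3 -c "
from h import *
plan([.4855,-.1985,.082],-90)"
```

```text
t 1.1 tcp [ 0.475  -0.2124  0.1548] jaw -90.1 zax [-0.     0.001 -1.   ] F [ 0.4 -0.9  0.1] w 59.8 j7 [ 0.49  0.32 -0.2   1.92  0.08  0.92 -1.32]
shift [ 10.5 -13.8  72.8] turn -0.11250278055891272
```

Emit:
servo_tool(rows=[[[10.5, -14, 0], 0], [[10.5, -14, 0], 0], [[10.5, -14, 20], 0], [[10.5, -14, 40], 0], [[10.5, -14, 55], 0], [[10.5, -14, 66], 0], [[10.5, -14, 73], 0], [[10.5, -14, 73], 0]])

```text
t: 2.1
eef_pos: [0.4853, -0.1984, 0.0815]
tool_rot: [1.0, -0.001, -0.0, -0.001]
contact_force: [0.3, 0.1, 0.2]
grip_width: 0.685
```

Emit:
servo_tool(rows=[[[0, 0, 0], 0], [[0, 0, 0], 0]], hand=44)

```text
t: 2.35
eef_pos: [0.4856, -0.1985, 0.082]
tool_rot: [1.0, -0.001, -0.0, -0.001]
contact_force: [-0.4, 0.6, 0.3]
grip_width: 0.518
```

```bash
python3 -c "
from h import *
snap('side','s1');plan([.4855,-.1985,.082],-90)
s=cv2.imread('pics/s1.png');cv2.imwrite('pics/s1c.png',cv2.resize(s[200:420,180:430],None,fx=2.6,fy=2.6,interpolation=2))"
```

```text
t 2.4 tcp [ 0.4856 -0.1985  0.0819] jaw -90.1 zax [-0.     0.001 -1.   ] F [-0.3  0.5 -0.6] w 44.4 j7 [ 0.45  0.42 -0.19  1.97  0.11  0.76 -1.38]
shift [-0.1  0.  -0.1] turn -0.11481517659535712
```

View pics/s1c.png

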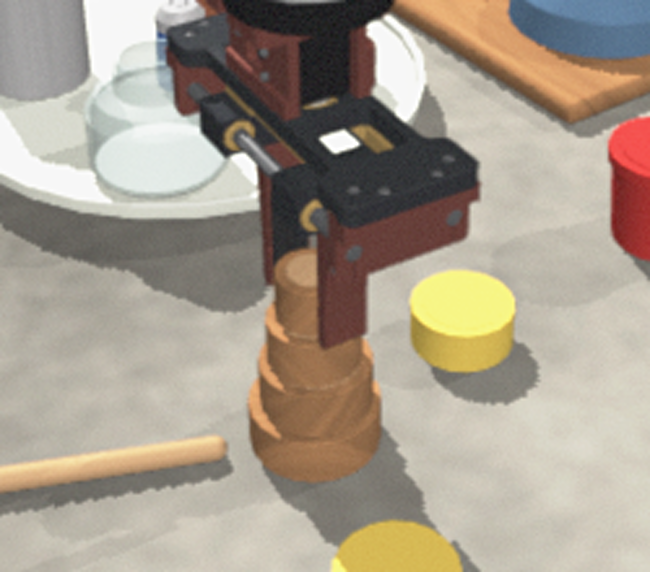

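The fingers straddle the top lid with the tips just above the second lid, so I'll close.

Emit:
servo_tool(rows=[[[0, 0, 0], 0], [[0, 0, 0], 0], [[0, 0, 0], 0], [[0, 0, 0], 0], [[0, 0, -10], 0], [[0, 0, -30], 0], [[0, 0, -50], 0], [[0, 0, -70], 0]], hand=30, squeeze=15)

```text
t: 3.4
eef_pos: [0.4856, -0.1985, 0.1531]
tool_rot: [1.0, -0.001, -0.0, -0.001]
contact_force: [0.2, -0.1, -0.5]
grip_width: 0.436
```

```bash
python3 -c "
from h import *
snap('side','s2');snap('top','t2');plan([.653,.075,.16],-90)
s=cv2.imread('pics/s2.png');cv2.imwrite('pics/s2c.png',cv2.resize(s[150:420,180:430],None,fx=2.2,fy=2.2,interpolation=2))"
```

```text
t 3.5 tcp [ 0.4869 -0.199   0.1544] jaw -90.1 zax [ 0.004 -0.    -1.   ] F [ 0.6 -0.4  0.6] w 38.3 j7 [ 0.46  0.33 -0.21  1.91  0.08  0.91 -1.35]
shift [ 165.5 -274.3   -5.1] turn -0.12283876073148292
```

View pics/s2c.png

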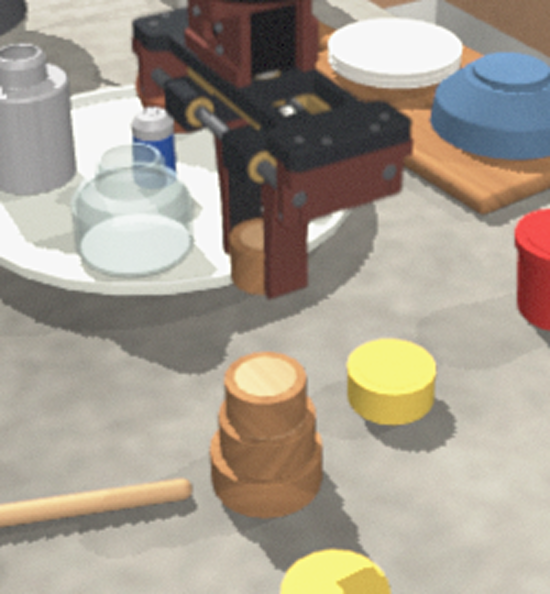

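The top lid is held level and the remaining three are undisturbed. Next is the salt pot.

Emit:
servo_tool(rows=[[[12, -20, -5], 0], [[37, -60, -6], 0], [[62, -102, -6], 0], [[87, -144, -6], 0], [[112, -186, -6], 0], [[137, -228, -6], 0], [[157, -260, -6], 0], [[165.5, -274, -6], 0]])

```text
t: 4.5
eef_pos: [0.653, 0.0772, 0.1598]
tool_rot: [1.0, 0.0, 0.001, -0.0]
contact_force: [-0.7, -0.2, -0.2]
grip_width: 0.437
```

Emit:
servo_tool(rows=[[[0, 0, 0], 0], [[0, 0, 0], 0]])

```text
t: 4.75
eef_pos: [0.6524, 0.0753, 0.1595]
tool_rot: [1.0, -0.0, 0.001, 0.0]
contact_force: [-0.7, 0.5, -0.7]
grip_width: 0.44
```

```bash
python3 -c "
from h import *
snap('side','s3');plan([.653,.075,.074],-90)
s=cv2.imread('pics/s3.png');cv2.imwrite('pics/s3c.png',cv2.resize(s[80:280,180:430],None,fx=2.6,fy=2.6,interpolation=2))"
```

```text
t 4.8 tcp [0.6526 0.0751 0.1597] jaw -90.1 zax [ 0.002 -0.001 -1.   ] F [-0.7 -0.8 -0.6] w 38.4 j7 [-0.01  0.53 -0.26  1.57  0.15  1.06 -1.88]
shift [ 0.3  0.  85.7] turn -0.07805929530948674
```

View pics/s3c.png

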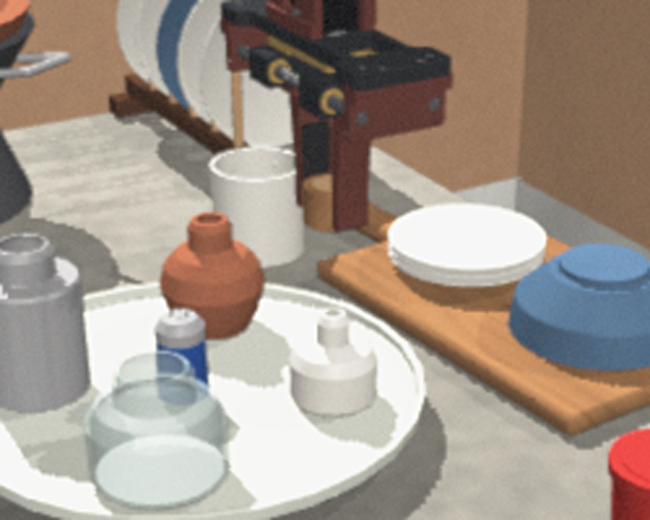

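Emit:
servo_tool(rows=[[[0, 0, 15], 0], [[0, 0, 35], 0], [[0, 0, 52], 0], [[0, 0, 62], 0], [[0, 0, 70], 0], [[0, 0, 76], 0], [[0, 0, 82], 0], [[0, 0, 85], 0]])

```text
t: 5.8
eef_pos: [0.6528, 0.075, 0.0745]
tool_rot: [1.0, -0.001, 0.001, 0.0]
contact_force: [0.5, 0.3, -0.3]
grip_width: 0.441
```

```bash
python3 -c "
from h import *
snap('side','s4');snap('top','t4');plan([.653,.075,.074],-90)
s=cv2.imread('pics/s4.png');cv2.imwrite('pics/s4c.png',cv2.resize(s[120:280,200:400],None,fx=3,fy=3,interpolation=2))"
```

```text
t 5.9 tcp [0.6527 0.075  0.0745] jaw -90.1 zax [ 0.002 -0.001 -1.   ] F [ 0.5  1.1 -0.5] w 38.3 j7 [-0.02  0.62 -0.25  1.64  0.19  0.9  -1.91]
shift [ 0.3 -0.   0.5] turn -0.08041885239880742
```

View pics/s4c.png

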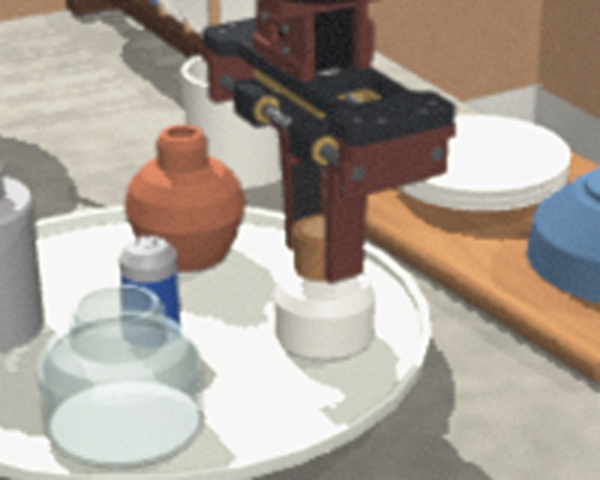

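Emit:
servo_tool(rows=[[[0, 0, 2], 0], [[0, 0, 3], 0], [[0, 0, 3], 0]])

```text
t: 6.28
eef_pos: [0.6526, 0.075, 0.0715]
tool_rot: [1.0, -0.001, 0.001, 0.0]
contact_force: [0.6, -0.2, 0.4]
grip_width: 0.438
```

Emit:
servo_tool(rows=[[[0, 0, 0], 0], [[0, 0, 0], 0], [[0, 0, 0], 0], [[0, 0, -8], 0], [[0, 0, -20], 0], [[0, 0, -40], 0], [[0, 0, -65], 0], [[0, 0, -90], 0]], hand=56)

```text
t: 7.28
eef_pos: [0.6528, 0.0751, 0.164]
tool_rot: [1.0, -0.001, 0.002, 0.0]
contact_force: [0.7, 0.4, -0.2]
grip_width: 0.636
```

```bash
python3 -c "
from h import *
snap('side','s5');snap('top','t5');plan([.4845,-.1999,.13],-90)
s=cv2.imread('pics/s5.png');cv2.imwrite('pics/s5c.png',cv2.resize(s[120:280,200:400],None,fx=3,fy=3,interpolation=2))"
```

```text
t 7.38 tcp [0.6546 0.0755 0.1662] jaw -90.1 zax [ 0.008  0.    -1.   ] F [ 0.8 -0.4  0.1] w 55.9 j7 [-0.01  0.53 -0.27  1.56  0.15  1.06 -1.88]
shift [-169.9  275.7   34.8] turn -0.08342574870040664
```

View pics/s5c.png

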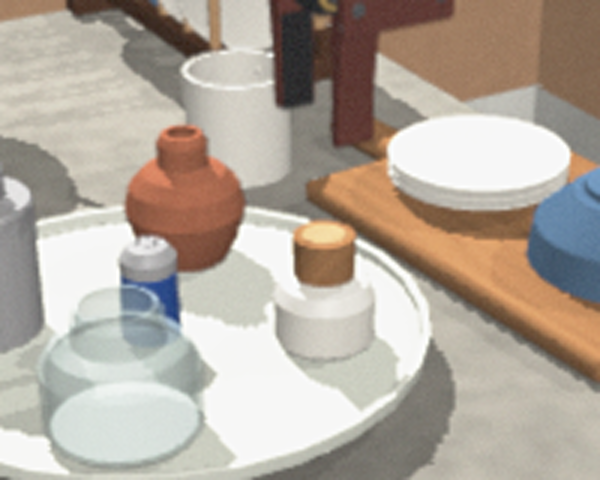

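The salt lid is seated flat. I'll re-measure the pile in the t5 image.

```bash
cat >> h.py <<'E'
def cloud(d,u0,u1,v0,v1):
    vv,uu=np.mgrid[v0:v1,u0:u1]
    return np.array([w('top',u,v,d[v,u]) for u,v in zip(uu.ravel(),vv.ravel()) if d[v,u]>0])
def circ(P,c,z,r=.05,tol=.005):
    m=(abs(P[:,2]-z)<tol)&(np.hypot(*(P[:,:2]-c).T)<r);Q=P[m]
    if len(Q)<10: print(z,'few');return
    (x,y),rr=cv2.minEnclosingCircle(Q[:,:2].astype(np.float32)); print('z',z,len(Q),round(x,4),round(y,4),'r',round(rr,4),'zm',Q[:,2].mean().round(4))
E
python3 -c "
from h import *
P=cloud(np.load('pics/t5.npy'),390,460,280,350)
for z in(.026,.052,.078):circ(P,(.484,-.2),z)
"
```

```text
z 0.026 226 0.4836 -0.2007 r 0.034 zm 0.0256
z 0.052 195 0.4849 -0.2012 r 0.029 zm 0.0514
z 0.078 610 0.4844 -0.1997 r 0.0241 zm 0.0777
```

Emit:
servo_tool(rows=[[[-20, 32, 0], 0], [[-45, 72, 0], 0], [[-70, 115, 5], 0], [[-97, 158, 15], 0], [[-124, 201, 25], 0], [[-148, 240, 32], 0], [[-165, 268, 35], 0], [[-170, 276, 35], 0]], hand=64)

```text
t: 8.38
eef_pos: [0.483, -0.2021, 0.1297]
tool_rot: [1.0, -0.002, 0.004, 0.0]
contact_force: [0.7, 1.0, -0.4]
grip_width: 0.728
```

Emit:
servo_tool(rows=[[[0, 0, 0], 0], [[0, 0, 0], 0]])

```text
t: 8.62
eef_pos: [0.484, -0.2008, 0.1299]
tool_rot: [1.0, -0.002, 0.004, -0.0]
contact_force: [0.4, 0.3, 0.0]
grip_width: 0.73
```

```bash
python3 -c "
from h import *
plan([.4845,-.1998,.056],-90)"
```

```text
t 8.62 tcp [ 0.484  -0.2008  0.1299] jaw -90.2 zax [ 0.008  0.    -1.   ] F [0.4 0.3 0. ] w 64.1 j7 [ 0.48  0.35 -0.22  1.94  0.1   0.85 -1.36]
shift [-0.1 -1.  73.9] turn -0.17964009774314604
```

Emit:
servo_tool(rows=[[[0, -1, 15], 0], [[0, -1, 35], 0], [[0, -1, 52], 0], [[0, -1, 63], 0], [[0, -1, 70], 0], [[0, -1, 74], 0], [[0, -1, 74], 0], [[0, -1, 74], 0]])

```text
t: 9.62
eef_pos: [0.4849, -0.2, 0.0564]
tool_rot: [1.0, -0.002, 0.005, 0.0]
contact_force: [0.6, 0.8, 0.5]
grip_width: 0.728
```

Emit:
servo_tool(rows=[[[0, 0, 0], 0], [[0, 0, 0], 0], [[0, 0, 0], 0], [[0, 0, 0], 0], [[0, 0, 0], 0], [[0, 0, -10], 0], [[0, 0, -30], 0], [[0, 0, -60], 0]], hand=40)

```text
t: 10.62
eef_pos: [0.4836, -0.1997, 0.1166]
tool_rot: [1.0, -0.002, 0.004, -0.0]
contact_force: [0.2, 0.2, -1.2]
grip_width: 0.545
```

Emit:
servo_tool(rows=[[[0, 0, -25], 0], [[0, 0, -50], 0], [[0, 0, -55], 0], [[0, 0, -55], 0]])

```text
t: 11.12
eef_pos: [0.483, -0.1997, 0.1714]
tool_rot: [1.0, -0.002, 0.004, -0.0]
contact_force: [-0.1, -0.0, -0.7]
grip_width: 0.551
```

```bash
python3 -c "
from h import *
snap('side','s6');plan([.629,.2153,.17],-90)
s=cv2.imread('pics/s6.png');cv2.imwrite('pics/s6c.png',cv2.resize(s[130:420,160:430],None,fx=2,fy=2,interpolation=2))"
```

```text
t 11.18 tcp [ 0.4827 -0.1995  0.1708] jaw -90.2 zax [ 0.006  0.001 -1.   ] F [ 0.4 -0.1  0.4] w 48.1 j7 [ 0.49  0.3  -0.22  1.9   0.08  0.95 -1.35]
shift [ 145.  -415.3    2.2] turn -0.175452451521096
```

View pics/s6c.png

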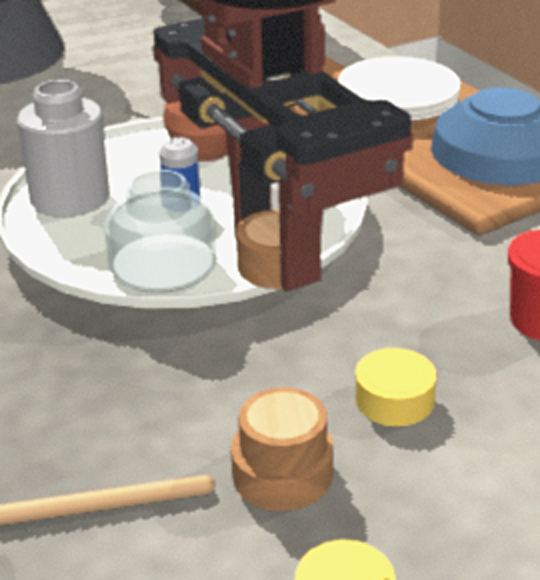

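Emit:
servo_tool(rows=[[[8, -22, 0], 0], [[24, -70, 0], 0], [[42, -120, 0], 0], [[60, -170, 0], 0], [[77, -220, 0], 0], [[95, -270, 0], 0], [[112, -320, 0], 0], [[128, -365, 0], 0]])

```text
t: 12.18
eef_pos: [0.6115, 0.1669, 0.1703]
tool_rot: [1.0, -0.001, 0.002, -0.0]
contact_force: [0.9, 1.0, -1.5]
grip_width: 0.548
```

```bash
python3 -c "
from h import *
plan([.629,.2153,.17],-90)"
```

```text
t 12.18 tcp [0.6115 0.1669 0.1703] jaw -90.1 zax [ 0.004  0.001 -1.   ] F [ 0.9  1.  -1.5] w 48.1 j7 [-0.11  0.49 -0.33  1.62  0.18  1.06 -2.06]
shift [ 17.4 -48.4   0.4] turn -0.13601620377468748
```

Emit:
servo_tool(rows=[[[9, -25, 0], 0], [[15, -42, 0], 0], [[17.5, -48, 0], 0], [[17.5, -48, 0], 0], [[17.5, -48, 0], 0]])

```text
t: 12.8
eef_pos: [0.6292, 0.2132, 0.1705]
tool_rot: [1.0, -0.002, 0.002, 0.0]
contact_force: [0.2, 0.7, -0.4]
grip_width: 0.545
```

```bash
python3 -c "
from h import *
P=cloud(snap('top','t7')[1],150,345,170,360)
for c,z in(((.629,.215),.107),((.481,.192),.131),((.507,.042),.1),((.653,.075),.093)):circ(P,c,z)
plan([.629,.2153,.097],-90)"
```

```text
0.107 few
z 0.131 186 0.4807 0.1927 r 0.0205 zm 0.1296
z 0.1 284 0.5069 0.0424 r 0.0258 zm 0.0998
z 0.093 367 0.6516 0.0738 r 0.0193 zm 0.0923
t 12.85 tcp [0.6292 0.2134 0.1706] jaw -90.2 zax [ 0.004  0.    -1.   ] F [-0.3 -0.5 -0.8] w 48.2 j7 [-0.18  0.54 -0.33  1.54  0.19  1.09 -2.13]
shift [-0.6 -1.9 73.6] turn -0.2296537868075319
```

Emit:
servo_tool(rows=[[[0, -2, 12], 0], [[0, -2, 30], 0], [[0, -2, 44], 0], [[0, -2, 54], 0], [[0, -2, 62], 0], [[0, -2, 69], 0], [[0, -2, 73], 0], [[0, -2, 73], 0]])

```text
t: 13.85
eef_pos: [0.6295, 0.2154, 0.0975]
tool_rot: [1.0, -0.002, 0.002, -0.0]
contact_force: [-1.1, -0.6, -0.1]
grip_width: 0.548
```

Emit:
servo_tool(rows=[[[0, 0, 2], 0], [[0, 0, 2.5], 0], [[0, 0, 2.5], 0]])

```text
t: 14.22
eef_pos: [0.6295, 0.2154, 0.0951]
tool_rot: [1.0, -0.002, 0.002, -0.0]
contact_force: [0.0, 1.2, -0.6]
grip_width: 0.549
```

```bash
python3 -c "
from h import *
snap('side','s8');plan([.629,.2153,.094],-90)
s=cv2.imread('pics/s8.png');cv2.imwrite('pics/s8c.png',cv2.resize(s[90:280,160:360],None,fx=3,fy=3,interpolation=2))"
```

```text
t 14.28 tcp [0.6296 0.2154 0.0951] jaw -90.2 zax [ 0.004  0.    -1.   ] F [-0.6  0.5  0.2] w 48.1 j7 [-0.19  0.62 -0.31  1.6   0.22  0.95 -2.15]
shift [-0.6  0.1  1.1] turn -0.23439315858327348
```

View pics/s8c.png

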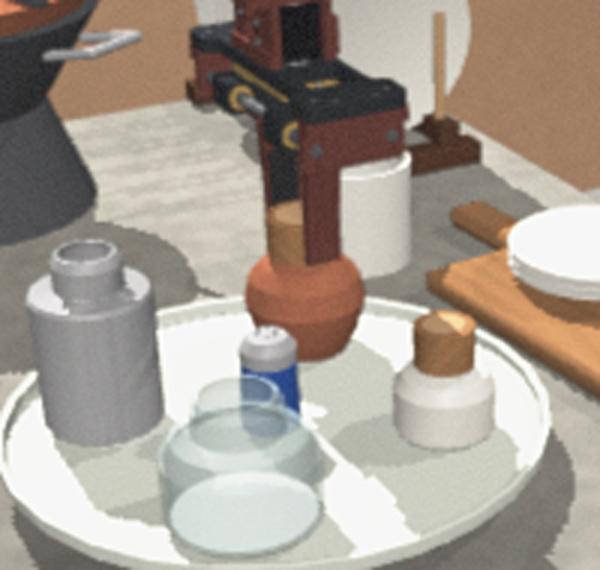

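The second-narrowest lid is over the clay neck, so I'll release it.

Emit:
servo_tool(rows=[[[0, 0, 0], 0], [[0, 0, 0], 0], [[0, 0, 0], 0], [[0, 0, -8], 0], [[0, 0, -20], 0], [[0, 0, -40], 0], [[0, 0, -65], 0], [[0, 0, -80], 0]], hand=64)

```text
t: 15.28
eef_pos: [0.63, 0.2158, 0.1779]
tool_rot: [1.0, -0.002, 0.003, -0.001]
contact_force: [0.7, 0.9, 0.5]
grip_width: 0.73
```

```bash
python3 -c "
from h import *
snap('side','s9');P=cloud(snap('top','t9')[1],390,460,280,350)
for z in(.026,.052):circ(P,(.484,-.2),z)
plan([.4845,-.201,.13],-90)
s=cv2.imread('pics/s9.png');cv2.imwrite('pics/s9c.png',cv2.resize(s[90:280,160:360],None,fx=3,fy=3,interpolation=2))"
```

```text
z 0.026 236 0.4837 -0.2007 r 0.034 zm 0.0254
z 0.052 836 0.4846 -0.2011 r 0.0289 zm 0.0516
t 15.38 tcp [0.6304 0.2159 0.178 ] jaw -90.2 zax [ 0.008  0.001 -1.   ] F [0.1 0.4 0.1] w 64.0 j7 [-0.18  0.54 -0.33  1.53  0.19  1.1  -2.13]
shift [-144.5  417.6   46.2] turn -0.23537366355711242
```

View pics/s9c.png

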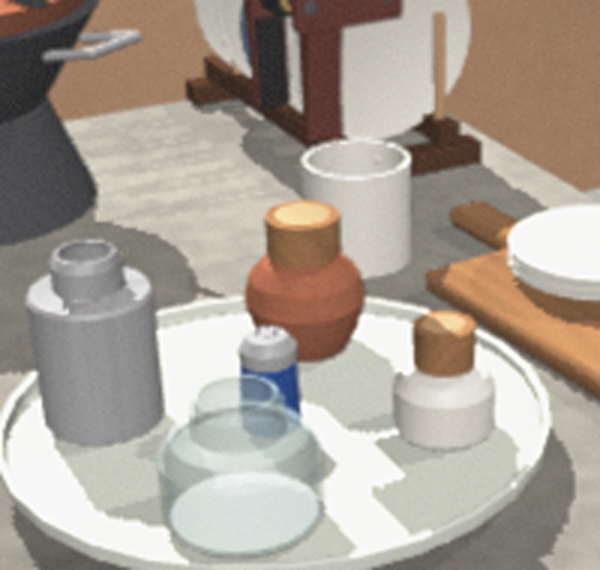

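The clay lid is seated. Back to the pile for the 58 mm lid.

Emit:
servo_tool(rows=[[[-15, 45, 0], 0], [[-34, 98, 0], 0], [[-53, 152, 0], 0], [[-72, 206, 5], 0], [[-90, 260, 14], 0], [[-108, 314, 26], 0], [[-126, 366, 38], 0], [[-140, 404, 46], 0]], hand=76)

```text
t: 16.38
eef_pos: [0.4873, -0.1898, 0.1292]
tool_rot: [1.0, -0.003, 0.003, -0.001]
contact_force: [0.6, 0.1, 0.7]
grip_width: 0.866
```

Emit:
servo_tool(rows=[[[-4, 13, 0], 0], [[-4, 13, 0], 0], [[-4, 13, 0], 0], [[-4, 13, 0], 0]])

```text
t: 16.88
eef_pos: [0.4841, -0.2011, 0.1294]
tool_rot: [1.0, -0.002, 0.004, -0.001]
contact_force: [0.4, 0.2, -0.3]
grip_width: 0.865
```

```bash
python3 -c "
from h import *
plan([.4846,-.201,.030],-90)"
```

```text
t 16.88 tcp [ 0.4841 -0.2011  0.1294] jaw -90.2 zax [ 0.007  0.002 -1.   ] F [ 0.4  0.2 -0.3] w 75.9 j7 [ 0.5   0.36 -0.24  1.93  0.1   0.86 -1.37]
shift [-0.2  0.  99.4] turn -0.19809809727237848
```

Emit:
servo_tool(rows=[[[0, 0, 20], 0], [[0, 0, 45], 0], [[0, 0, 65], 0], [[0, 0, 80], 0], [[0, 0, 90], 0], [[0, 0, 96], 0], [[0, 0, 99], 0], [[0, 0, 99], 0]])

```text
t: 17.88
eef_pos: [0.4849, -0.201, 0.0306]
tool_rot: [1.0, -0.002, 0.004, -0.001]
contact_force: [0.3, -0.2, -0.0]
grip_width: 0.866
```

Emit:
servo_tool(rows=[[[0, 0, 0], 0], [[0, 0, 0], 0], [[0, 0, 0], 0], [[0, 0, 0], 0], [[0, 0, 0], 0], [[0, 0, -10], 0], [[0, 0, -35], 0], [[0, 0, -75], 0]], hand=50)

```text
t: 18.88
eef_pos: [0.4834, -0.2007, 0.1058]
tool_rot: [1.0, -0.002, 0.002, -0.001]
contact_force: [0.3, -0.5, 0.0]
grip_width: 0.656
```

Emit:
servo_tool(rows=[[[0, 0, -35], 0], [[0, 0, -70], 0], [[0, 0, -85], 0], [[0, 0, -85], 0]])

```text
t: 19.38
eef_pos: [0.4832, -0.2011, 0.1913]
tool_rot: [1.0, -0.002, 0.003, -0.001]
contact_force: [0.3, 0.6, -1.0]
grip_width: 0.655
```

```bash
python3 -c "
from h import *
snap('side','s10');plan([.481,.1922,.19],-90)
s=cv2.imread('pics/s10.png');cv2.imwrite('pics/s10c.png',cv2.resize(s[100:420,160:430],None,fx=1.8,fy=1.8,interpolation=2))"
```

```text
t 19.43 tcp [ 0.4826 -0.2009  0.1902] jaw -90.2 zax [ 0.004  0.003 -1.   ] F [ 0.1 -1.2 -0.7] w 57.8 j7 [ 0.51  0.28 -0.25  1.87  0.08  0.99 -1.35]
shift [  -2.9 -393.     1.3] turn -0.18783826257778458
```

View pics/s10c.png

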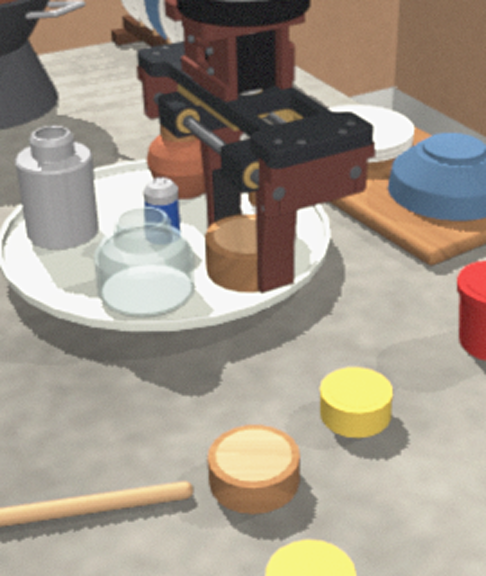

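Emit:
servo_tool(rows=[[[0, -20, 0], 0], [[0, -65, 0], 0], [[0, -115, 0], 0], [[-1, -165, 0], 0], [[-1, -215, 0], 0], [[-2, -265, 0], 0], [[-2, -315, 0], 0], [[-3, -355, 0], 0]])

```text
t: 20.42
eef_pos: [0.4796, 0.156, 0.1895]
tool_rot: [1.0, -0.001, 0.001, -0.001]
contact_force: [0.6, -0.2, -1.4]
grip_width: 0.656
```

Emit:
servo_tool(rows=[[[0, -30, 0], 0], [[0, -44, 0], 0], [[0, -44, 0], 0], [[0, -44, 0], 0]])

```text
t: 20.92
eef_pos: [0.4798, 0.1984, 0.1891]
tool_rot: [1.0, -0.002, 0.0, -0.001]
contact_force: [-0.1, -1.1, -0.5]
grip_width: 0.65
```

```bash
python3 -c "
from h import *
plan([.481,.1922,.119],-90)"
```

```text
t 20.93 tcp [0.4798 0.1984 0.1891] jaw -90.2 zax [ 0.001  0.002 -1.   ] F [-0.1 -1.1 -0.5] w 57.0 j7 [-0.1   0.3  -0.47  1.87  0.16  1.   -2.21]
shift [ 1.2  6.3 70.1] turn -0.20898107197749027
```

Emit:
servo_tool(rows=[[[1, 6, 0], 0], [[1, 6, 10], 0], [[1, 6, 25], 0], [[1, 6, 40], 0], [[1, 6, 52], 0], [[1, 6, 61], 0], [[1, 6, 67], 0], [[1, 6, 70], 0]])

```text
t: 21.92
eef_pos: [0.4809, 0.1925, 0.1188]
tool_rot: [1.0, -0.002, 0.0, -0.001]
contact_force: [0.2, -0.1, -0.3]
grip_width: 0.654
```

Emit:
servo_tool(rows=[[[0, 0, 2], 0], [[0, 0, 2], 0]])

```text
t: 22.18
eef_pos: [0.481, 0.1927, 0.117]
tool_rot: [1.0, -0.002, 0.001, -0.001]
contact_force: [-0.2, -0.1, -0.7]
grip_width: 0.649
```

```bash
python3 -c "
from h import *
snap('side','s11');plan([.481,.1922,.117],-90)
s=cv2.imread('pics/s11.png');cv2.imwrite('pics/s11c.png',cv2.resize(s[90:280,130:330],None,fx=3,fy=3,interpolation=2))"
```

```text
t 22.23 tcp [0.481  0.1926 0.117 ] jaw -90.2 zax [ 0.001  0.002 -1.   ] F [1.  1.5 0.3] w 57.1 j7 [-0.12  0.39 -0.45  1.95  0.22  0.85 -2.25]
shift [0.  0.4 0. ] turn -0.20400036563263768
```

View pics/s11c.png

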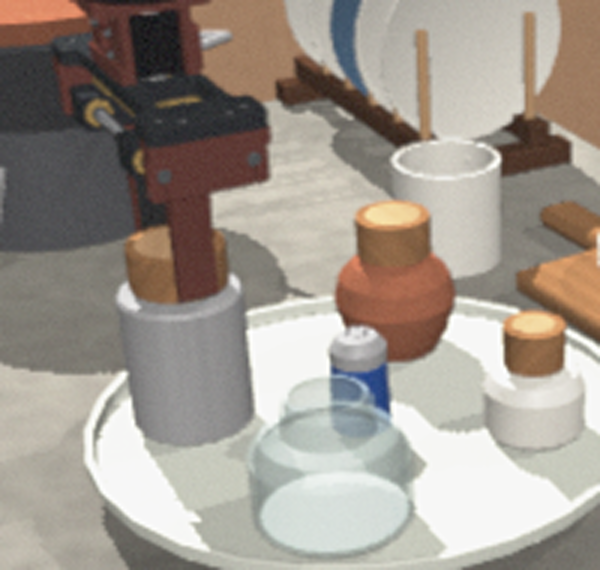

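Emit:
servo_tool(rows=[[[0, 0, 0], 0], [[0, 0, 0], 0], [[0, 0, 0], 0], [[0, 0, -8], 0], [[0, 0, -20], 0], [[0, 0, -40], 0], [[0, 0, -60], 0], [[0, 0, -70], 0]], hand=72)

```text
t: 23.22
eef_pos: [0.4815, 0.1928, 0.1888]
tool_rot: [1.0, -0.002, 0.002, -0.001]
contact_force: [0.2, -0.7, -0.4]
grip_width: 0.822
```

```bash
python3 -c "
from h import *
snap('side','s12');P=cloud(snap('top','t12')[1],390,460,280,350)
for z in(.026,):circ(P,(.484,-.2),z)
plan([.4837,-.2005,.13],-90)
s=cv2.imread('pics/s12.png');cv2.imwrite('pics/s12c.png',cv2.resize(s[90:280,130:330],None,fx=3,fy=3,interpolation=2))"
```

```text
z 0.026 1096 0.4836 -0.2007 r 0.0343 zm 0.0258
t 23.32 tcp [0.4815 0.1928 0.1884] jaw -90.2 zax [ 0.004  0.002 -1.   ] F [ 0.2 -0.  -0.4] w 71.8 j7 [-0.09  0.3  -0.47  1.87  0.16  1.   -2.2 ]
shift [  3.4 393.4  57.4] turn -0.20870335704677245
```

View pics/s12c.png

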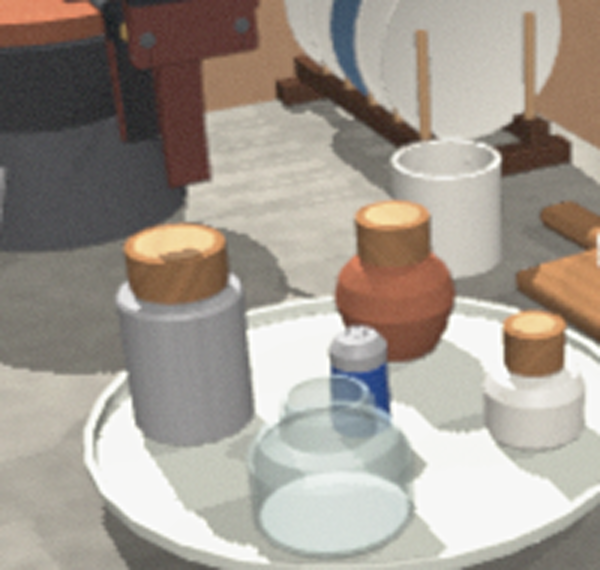

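The canister lid is seated. Now the last lid.

Emit:
servo_tool(rows=[[[0, 40, 0], 0], [[1, 90, 0], 0], [[1, 142, 0], 0], [[2, 194, 5], 0], [[2, 246, 15], 0], [[3, 298, 30], 0], [[3, 348, 45], 0], [[3, 382, 55], 0]], hand=86)

```text
t: 24.32
eef_pos: [0.4822, -0.1915, 0.1311]
tool_rot: [1.0, -0.003, 0.001, -0.001]
contact_force: [0.1, 0.9, 0.0]
grip_width: 0.982
```

Emit:
servo_tool(rows=[[[0, 0, 0], 0], [[0, 0, 0], 0], [[0, 0, 0], 0]])

```text
t: 24.7
eef_pos: [0.4826, -0.19, 0.1313]
tool_rot: [1.0, -0.002, 0.001, -0.001]
contact_force: [-0.5, -0.0, 0.4]
grip_width: 0.981
```

```bash
python3 -c "
from h import *
plan([.4837,-.2006,.005],-90)"
```

```text
t 24.7 tcp [ 0.4826 -0.19    0.1313] jaw -90.2 zax [ 0.002  0.003 -1.   ] F [-0.5 -0.   0.4] w 86.1 j7 [ 0.5   0.35 -0.27  1.94  0.11  0.86 -1.4 ]
shift [  0.9  10.9 126.2] turn -0.20800789152536936
```

Emit:
servo_tool(rows=[[[1, 11, 0], 0], [[1, 11, 25], 0], [[1, 11, 55], 0], [[1, 11, 80], 0], [[1, 11, 100], 0], [[1, 11, 114], 0], [[1, 11, 122], 0], [[1, 11, 126], 0]])

```text
t: 25.7
eef_pos: [0.4841, -0.2007, 0.0052]
tool_rot: [1.0, -0.002, 0.001, -0.001]
contact_force: [-0.5, -0.3, -0.5]
grip_width: 0.978
```

Emit:
servo_tool(rows=[[[0, 0, 0], 0], [[0, 0, 0], 0], [[0, 0, 0], 0], [[0, 0, 0], 0], [[0, 0, 0], 0], [[0, 0, -10], 0], [[0, 0, -35], 0], [[0, 0, -75], 0]], hand=58)

```text
t: 26.7
eef_pos: [0.4828, -0.2005, 0.0803]
tool_rot: [1.0, -0.002, -0.0, -0.002]
contact_force: [-0.7, -0.4, -0.8]
grip_width: 0.771
```

Emit:
servo_tool(rows=[[[0, 0, -35], 0], [[0, 0, -70], 0], [[0, 0, -80], 0], [[0, 0, -80], 0]])

```text
t: 27.2
eef_pos: [0.4828, -0.201, 0.1605]
tool_rot: [1.0, -0.002, 0.0, -0.002]
contact_force: [0.1, 0.1, -0.9]
grip_width: 0.771
```

```bash
python3 -c "
from h import *
snap('side','s13');plan([.507,.0422,.16],-90)
s=cv2.imread('pics/s13.png');cv2.imwrite('pics/s13c.png',cv2.resize(s[100:420,160:430],None,fx=1.8,fy=1.8,interpolation=2))"
```

```text
t 27.25 tcp [ 0.4823 -0.2007  0.1596] jaw -90.2 zax [-0.001  0.004 -1.   ] F [ 0.1  0.4 -0.6] w 67.9 j7 [ 0.53  0.32 -0.27  1.9   0.1   0.93 -1.37]
shift [  23.9 -243.     0.6] turn -0.19115355973150372
```

View pics/s13c.png

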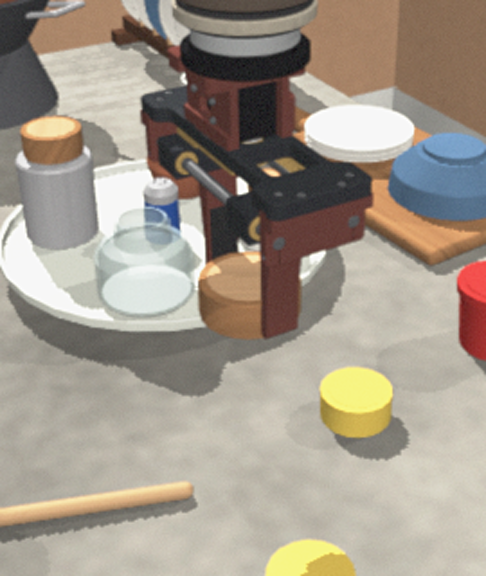

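Emit:
servo_tool(rows=[[[2, -20, 0], 0], [[6, -60, 0], 0], [[10, -102, 0], 0], [[14, -144, 0], 0], [[18, -186, 0], 0], [[22, -222, 0], 0], [[24, -243, 0], 0], [[24, -243, 0], 0]])

```text
t: 28.25
eef_pos: [0.5062, 0.0438, 0.1591]
tool_rot: [1.0, 0.0, -0.002, -0.002]
contact_force: [-1.8, -0.3, 0.1]
grip_width: 0.767
```

Emit:
servo_tool(rows=[[[0, 0, 0], 0], [[0, 0, 0], 0]])

```text
t: 28.5
eef_pos: [0.5059, 0.0425, 0.1586]
tool_rot: [1.0, -0.001, -0.002, -0.002]
contact_force: [-0.1, -0.6, -0.9]
grip_width: 0.767
```

```bash
python3 -c "
from h import *
plan([.507,.0422,.090],-90)"
```

```text
t 28.5 tcp [0.5059 0.0425 0.1586] jaw -90.1 zax [-0.005  0.004 -1.   ] F [-0.1 -0.6 -0.9] w 67.4 j7 [ 0.14  0.31 -0.39  1.93  0.14  0.93 -1.88]
shift [ 1.5  0.6 68.6] turn -0.08891709125830971
```

Emit:
servo_tool(rows=[[[1, 0, 10], 0], [[1.5, 0.5, 25], 0], [[1.5, 0.5, 38], 0], [[1.5, 0.5, 49], 0], [[1.5, 0.5, 58], 0], [[1.5, 0.5, 65], 0], [[1.5, 0.5, 69], 0], [[1.5, 0.5, 70], 0]])

```text
t: 29.5
eef_pos: [0.507, 0.0423, 0.0885]
tool_rot: [1.0, -0.001, -0.002, -0.002]
contact_force: [-0.1, -0.6, -0.4]
grip_width: 0.77
```

```bash
python3 -c "
from h import *
snap('side','s14');plan([.507,.0422,.087],-90)
s=cv2.imread('pics/s14.png');cv2.imwrite('pics/s14c.png',cv2.resize(s[90:280,130:330],None,fx=3,fy=3,interpolation=2))"
```

```text
t 29.55 tcp [0.507  0.0423 0.0885] jaw -90.1 zax [-0.005  0.004 -1.   ] F [-0.3 -0.1 -0.3] w 67.6 j7 [ 0.12  0.41 -0.36  1.99  0.2   0.78 -1.93]
shift [-0.   0.1  1.5] turn -0.09256366981603037
```

View pics/s14c.png

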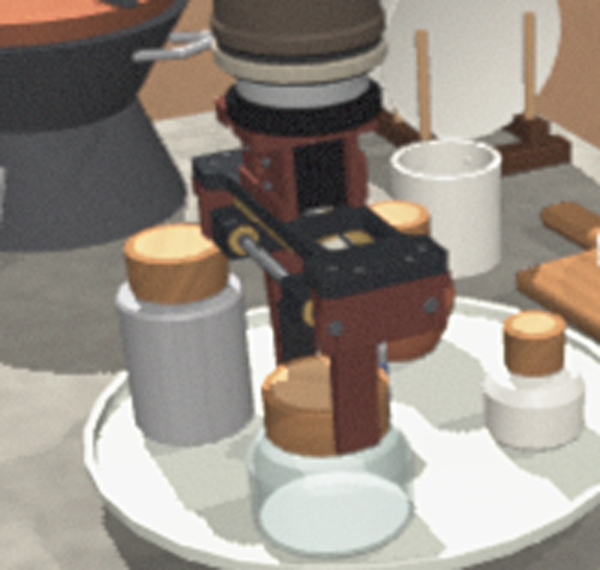

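Emit:
servo_tool(rows=[[[0, 0, 1], 0], [[0, 0, 1], 0]])

```text
t: 29.8
eef_pos: [0.5073, 0.0424, 0.0878]
tool_rot: [1.0, -0.001, -0.002, -0.002]
contact_force: [-0.2, 0.1, -0.5]
grip_width: 0.772
```

Emit:
servo_tool(rows=[[[0, 0, 0], 0], [[0, 0, 0], 0], [[0, 0, 0], 0], [[0, 0, -8], 0], [[0, 0, -20], 0], [[0, 0, -45], 0], [[0, 0, -80], 0], [[0, 0, -110], 0]], hand=82)

```text
t: 30.8
eef_pos: [0.508, 0.042, 0.2]
tool_rot: [1.0, -0.001, -0.001, -0.002]
contact_force: [-0.2, -0.3, -0.2]
grip_width: 0.933
```

Emit:
servo_tool(rows=[[[0, 30, 0], 0], [[0, 75, 0], 0], [[0, 120, 0], 0], [[0, 165, 0], 0], [[0, 210, 0], 0], [[0, 250, 0], 0], [[0, 250, 0], 0], [[0, 250, 0], 0]])

```text
t: 31.8
eef_pos: [0.5078, -0.2072, 0.1994]
tool_rot: [1.0, -0.001, -0.001, -0.003]
contact_force: [-0.2, 0.5, -0.4]
grip_width: 0.932
```

```bash
python3 -c "
from h import *
snap('side','s15');P=cloud(snap('top','t15')[1],150,345,170,360)
for c,z in(((.629,.215),.116),((.481,.192),.138),((.507,.042),.108),((.653,.075),.093)):circ(P,c,z,tol=.004)
P=cloud(np.load('pics/t15.npy'),370,440,130,200); circ(P,(.752,-.157),.065)
P=cloud(np.load('pics/top0.npy'),370,440,130,200); circ(P,(.752,-.157),.065)
s=cv2.imread('pics/s15.png');cv2.imwrite('pics/s15c.png',cv2.resize(s[90:290,130:380],None,fx=3,fy=3,interpolation=2))"
```

```text
z 0.116 597 0.6293 0.2134 r 0.0242 zm 0.1152
z 0.138 978 0.4807 0.191 r 0.0292 zm 0.1374
z 0.108 1250 0.5066 0.041 r 0.0341 zm 0.1075
z 0.093 363 0.6522 0.0732 r 0.019 zm 0.0924
z 0.065 1296 0.7522 -0.157 r 0.0374 zm 0.0649
z 0.065 1298 0.7524 -0.1567 r 0.0371 zm 0.0648
```

View pics/s15c.png

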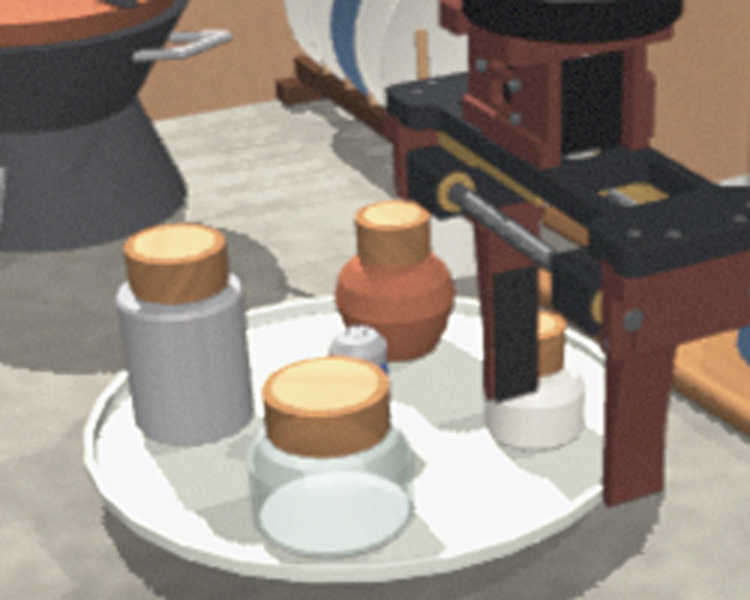

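View pics/t15.png

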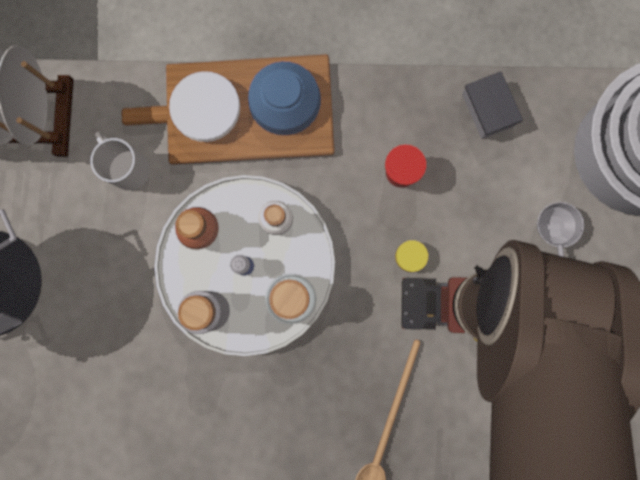

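All four lid tops are at their seated heights, within 1 mm of 115, 138, 108 and 93 mm allowing for bias. The tub and shaker haven't moved, so I'm handing in.

```bash
python3 -c "
from h import *
print(env.job_done())"
```

```text
the job is handed in; nothing more can be done
None
```

All four jars are closed with the lids that fit them, and I handed the job in at about 32 s. I took the lids off the pile from the top down: 38 mm on the salt pot, 48 mm on the clay pot, 58 mm on the steel canister and 68 mm on the glass jar.

| Jar | Lid top measured (mm) | Expected when seated (mm) |
|---|---|---|
| Salt pot | 92.4 | 93 |
| Clay pot | 115.2 | 116 |
| Steel canister | 137.4 | 138 |
| Glass jar | 107.5 | 108 |

- **Seating:** Every lid top is within 1 mm of its seated height. Each lid is within about 3 mm of where its jar's neck was first measured, and all four looked flat in the side view.
- **Other objects:** The jars, shaker and turntable look unmoved. The spice tub measured within 0.5 mm of where it started. I never touched the yellow look-alikes. One was hidden behind the arm in the last picture, so I could not check it at the end.
- **Forces:** Wrist force readings stayed under about 2 N at the end of every move.
- **Disagreements:** The two cameras differed by up to about 3.8 mm on the clay pot and 2.8 mm on the canister, which is inside the lids' 4 mm of play. One script stopped on an error after too many camera-information calls. I fixed it by storing the values, and the job was not affected.

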